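# Nip up the stirrer gland with the adjustable wrench

### The job

The adjustable wrench lies loosely over the brass gland nut on the reactor's head plate, its jaw far too wide: roll its worm until the jaw is snug on the nut, without forcing the jaw itself or turning the nut yet. Then, with the wrench, turn the nut clockwise (seen from above) until its black line points at the red mark on the plate, and leave the wrench lying flat and snug on the nut. Do not disturb the bottle, the beaker or the stirrer drive on the bench.

Things in the scene. Friction and masses are not known exactly. Their poses are not given: they have to be found in the camera images.
- reactor: Bench reactor, fixed: red jacket, glass wall, round steel head plate of 230 mm diameter. Origin under its centre, on the bench; z up; the plate's flat top is 205 mm above it. The gland nut sits at the middle of the plate; around the far, right and near rim stand sensor ports (34 mm high), a sampling tube (80 mm) and a condenser (104 mm above the plate).
- plate_mark (a point): Middle of the red painted mark on the plate's top, a radial stripe 52 mm long that lies 24 to 76 mm from the nut's axis.
- gland_nut: Brass hexagon gland nut, 30 mm across flats, its hexagon 15 mm high above the plate, a round boss of 25 mm diameter on it to 18 mm, with a black line painted on top from its middle out to one corner. Origin on its axis at the plate's top. The 12 mm stirrer shaft sticks out of it, to 42 mm above the plate.
- nut_center (a point): Centre of the nut, on its axis, 7.5 mm above the plate.
- nut_line (a point): Outer end of the black line, on the hexagon's top, 14.5 mm from its axis.
- nut_turn (a joint): Angle of the gland nut in rad: 0 when its black line points at the red mark, negative before; it grows as the nut turns clockwise seen from above (tightening). Packing friction of about 0.5 N m holds it at every angle, and there is no stop at the mark.
- wrench: Steel adjustable wrench, about 220 mm long, 0.45 kg, loose, lying flat on the plate with the nut between its jaws. Origin: on its underside, on the nut's axis once the 30 mm nut is held snug. x points from the jaws' mouth towards the handle, y from the sliding jaw (-y side) to the fixed jaw (+y side, its face at y = 15 mm), z up. The head is 16 mm thick.
- handle_push (a point): Point on the handle's centre line, 170 mm from the nut, 7 mm above the underside (wrench frame: x = 163.6, y = -44.1 mm). The handle is 22 mm wide, 14 mm thick, level with the head's underside; it leaves the head at x = 62, y = -2 mm and runs 140 mm straight at 22.5 degrees from x towards -y. It overhangs the plate's rim and can be pushed there.
- worm_top (a point): Uppermost point of the knurled worm that moves the sliding jaw: a cylinder of 18 mm diameter, 22 mm long, axis along the wrench's y, in a window of the head, its top 19.5 mm above the wrench's underside and 3.5 mm proud of the head. Pressing on its top (about 10 N) and dragging towards the jaws (the wrench's -x) rolls it and closes the jaw; dragging back opens it, so lift for the return stroke.
- jaw (a joint): Opening between the wrench's jaws in m: 0.0365 to 0.039 at the start, 0.030 when snug on the nut; a noisy reading. The worm moves it 4 mm a turn (14 mm of drag for 1 mm). The worm turns stiffly (2.8 N at its rim) and locks: pushing the jaw does not move it. Once the jaw grips the nut, the drag rises and the finger skids over the worm.
- reagent: Amber bottle with a blue cap, 64 mm diameter, 135 mm high, loose on the bench; a bystander. Origin under its centre.
- beaker: Open glass beaker, 76 mm diameter, 95 mm high, loose on the bench; a bystander. Origin under its centre.
- drive: Grey and black stirrer drive standing on the bench, 68 mm diameter, 119 mm high; a bystander. Origin under its centre.
- sliding_jaw: The wrench's sliding jaw, steel, 34 mm long, 14 mm wide, 16 mm thick; origin as the wrench's when the jaw stands 38 mm open, axes as the wrench's. It is to be moved by the worm only: do not squeeze or push it.

How it is judged:
On the way, in this order (a step that is already met when the one before it is completed fails the run):
1. the jaw is closed snug on the nut, the nut not yet turned (value of joint jaw below 0.0315 m and distance of nut_line from where it was at the start of the episode below 0.003 m and horizontal distance between wrench and nut_center below 0.005 m), for 0.2 s.
2. the nut is tightened until its line points at the mark (value of joint nut_turn between -0.15 and 0.15 rad), for 0.2 s.
At the end, for the whole second after the job is handed in: The nut's black line points at the red mark within 0.15 rad; the jaw is still snug (opening under 31.5 mm on the 30 mm nut), the wrench lies flat on the plate with its origin within 5 mm of the nut's axis, and everything is at rest (all of step 2 and value of joint jaw below 0.0315 m and horizontal distance between wrench and nut_center below 0.005 m and angle between wrench's own z axis and vertical below 0.08 rad and z of wrench in the frame of reactor below 0.21 m and linear speed of wrench below 0.02 m/s and velocity of joint nut_turn below 0.05 rad/s); the robot touches nothing.
It fails at once if the nut is overtightened, more than 0.3 rad past the mark (value of joint nut_turn above 0.3 rad).
It fails at once if the sliding jaw is squeezed or pushed directly by the fingers (contact force between the fingers and sliding_jaw above 8 N).
It fails at once if the fingers turn or push the nut itself (contact force between the fingers and gland_nut above 3 N).
It fails at once if a bystander is moved more than 30 mm or tipped (distance of any of reagent, beaker, drive from where it was at the start of the episode above 0.03 m or angle between any of reagent, beaker, drive's own z axis and vertical above 0.5 rad).
It also fails if it takes over 72 s, if anything falls off the work surface, if the arm or the gripper's body presses on something with over 40 N, if the wrist force passes 120 N, or if a joint passes its speed limit or range.

### The arm

A 6-joint arm with a two-finger parallel gripper is mounted at the origin on the work surface. World frame = base frame: x ahead of the robot, y to its left, z up, the work surface at z = 0. Lengths are in m, angles in rad, forces in N, time in s.
With the tool pointing down it reaches from about 0.35 to 0.975 m from the base axis. Payload 4.9 kg.
Tool frame: the origin (TCP) lies between the finger pads; the fingertips stand 22 mm ahead of it and the grasp point (between the pads) lies 3 mm ahead of it; z points along the fingers, y is the line along which they close (so a half turn about z gives the same grasp; the last joint's range is limited). The gripper opens to 85 mm and grips with 20 to 120 N. Pads are 22 mm wide; open, the fingers measure 114 mm over their backs; the gripper's body (76 mm by 85 mm) begins 54 mm behind the grasp point. The pads swing forward as they close: fully open they stand 13 mm farther back than shut.
Start: joints at [-1.358, 0.053, 1.613, -0, 1.476, -0.119], TCP at [0.204, -0.591, 0.23] pointing down, gripper open.
Joint ranges: [-3.01, 3.01], [-1.01, 2.22], [0.06, 2.58], [-1.02, 4.17], [0.09, 2.62], [-3.14, 3.14]. Speed limits (rad/s): [2.57, 2.57, 3.14, 3.14, 3.14, 3.14].

### API

Orientations are given as a unit quaternion [w, x, y, z].
In Python, from plant import state, grab_frame, get_calibration, job_done, recognise, regions_of gives the robot as it stands.
- The arm moves only by the tool apply_moves, never from a script. Its argument "targets" is a list of rows, each an object with "translation": the shift along the tool's x, y, z normalised to -1 to 1, where 1 is 100 mm, a list of three; "twist": the turn about the tool's z normalised to -1 to 1, where 1 is 0.1 rad; "hand": the opening, from 0 (shut) to 1 (fully open). A call has 1 to 8 rows; each row shifts and turns the commanded pose from where the row before left it, along the tool's axes as they then stand; what a row does not reach is not made up. A row lasts 1/10 s, in which the tool goes at most 50 mm and 8.59 degrees, less where a joint would pass 70% of its speed; a pose out of reach is approached as far as the arm can. A call with a number of a shift or a turn outside -1 to 1 is refused whole. A call with a gripper value outside its range is refused whole. The fingers move at their own pace and stop on an object; the grip force is fixed at half the most. Time passes only in rows, so rows that do not move let the fingers close. It gives the time, the measured TCP pose, the force, the opening and the grip force at its end, in the units of the state.
- state(): the state, without advancing time (a new reading comes with each control period).
- grab_frame(name): name is "scene" or "side" or "wrist"; returns the picture (384x512x3 uint8, red, green, blue); there is no depth.
- get_calibration(name): a dict with "camera_matrix" (3x3 intrinsics, pixels), "pose" (4x4, takes a point from camera to world coordinates). Camera axes: x right, y up, looking along -z (the intrinsics and any distortion apply to the point x, -y, -z); pixel columns grow to the right and rows downward; lengths in m; the calibration is good to about 2 mm. A picture is of the moment at which its call begins: read the wrist's pose just before it. get_calibration takes no time and is no camera call; for the wrist camera it gives the pose at the moment of the call.
- job_done(): hands the job in; it is judged then, once.
Trained networks look in the newest picture that a camera, given by its name, has taken for a name from the list of things; names that differ only in an ending like _2 or _b are one class to them, and where a whole thing is asked for, a point or a joint stands for the part that bears it (a point fixed in the world has none). Each returns a list of dicts, best first, with "score" (0 to 1); they miss things now and then, are a little off and sometimes report something else, mostly with a low value. They report only what shows in the picture. A call takes as long as a camera call.
- recognise(camera, query): "point" ([x, y, z] in m, in world coordinates, good to about 4 mm: the middle of the surface that is visible of it).
- regions_of(camera, query): "pixels" (384x512 bool, what is visible of it).
The state is a dict: "time": time; "joint_pos": joint angles; "joint_vel": joint speeds; "joint_efforts": joint torques, N m; "tool_pos": TCP position; "tool_rot": TCP orientation; "contact_force": force on the tool from outside, world axes, zero at the start; "ft_torque": the same for the moment, N m; "gripper_width": opening from 0.0 (shut) to 1.0 (fully open); "grasp_force": force on a finger pad.
Only numpy, scipy, OpenCV 4.12 (cv2) and the standard library are available. Lean on these libraries where they do the work, as an engineer would, in place of code of your own. Each camera call takes 0.05 s, during which the arm holds its last target. There are 200 camera calls.

## Working session

There is one attempt and no reset: what is moved stays moved. The work goes in short steps, Python scripts to look and compute and a tool call to move; the robot and the scene stay as the last step left them, time stands still between calls to the robot, and variables do not carry over. Pictures are saved under pics/ and viewed, at most 10 in all, crops included, and the job is handed in when it is done.

Besides the shell and the picture viewer there is one more tool, called after "Request:" as a command line: name --argument value ..., lists and objects as JSON in quotes. apply_moves: Moves the arm, as the interface text tells. Its arguments: {"type":"object","properties":{"targets":{"type":"array"}},"required":["targets"]}

```bash
mkdir -p pics
cat > h.py <<'E'
import numpy as np, cv2
from plant import *
def save(cam,name,crop=None,scale=1):
    im=grab_frame(cam)
    if crop: im=im[crop[1]:crop[3],crop[0]:crop[2]]
    im=cv2.resize(im,None,fx=scale,fy=scale,interpolation=cv2.INTER_CUBIC)
    cv2.imwrite('pics/'+name,im[:,:,::-1])
def ray(cam,u,v,z,cal=None):
    c=cal or get_calibration(cam);K=np.array(c['camera_matrix']);P=np.array(c['pose'])
    d=np.linalg.inv(K)@[u,v,1];d=P[:3,:3]@[d[0],-d[1],-d[2]];o=P[:3,3]
    return o+d*(z-o[2])/d[2]
def proj(cam,p,cal=None):
    c=cal or get_calibration(cam);K=np.array(c['camera_matrix']);P=np.array(c['pose'])
    q=P[:3,:3].T@(np.array(p)-P[:3,3]);q=K@[q[0],-q[1],-q[2]];return q[:2]/q[2]
E
python3 - <<'E'
from h import *
s=state();print(s)
a=grab_frame('scene');b=grab_frame('side');w=grab_frame('wrist')
cv2.imwrite('pics/a.png',np.vstack([np.hstack([a,b])])[:,:,::-1][:, :, :]) 
im=cv2.resize(np.hstack([a,b]),(800,300));cv2.imwrite('pics/a.png',im[:,:,::-1])
cv2.imwrite('pics/w.png',w[:,:,::-1])
for c in ['scene','side']:
  for n in ['reactor','plate_mark','gland_nut','nut_center','nut_line','wrench','handle_push','worm_top','reagent','beaker','drive']:
    r=recognise(c,n);print(c,n,[(np.round(x['point'],3).tolist(),round(x['score'],2)) for x in r[:2]])
print({c:np.round(get_calibration(c)['pose'],3).tolist() for c in ['scene','side','wrist']})
print(state()['time'])
E
```

```text
{'time': 0.0, 'joint_pos': array([-1.35799418e+00,  5.33997483e-02,  1.61430646e+00, -1.84070997e-05,
        1.47600898e+00, -1.18982005e-01]), 'joint_vel': array([-7.36726184e-04, -7.95785512e-05, -2.91775527e-04,  8.22253068e-04,
       -1.20329684e-03,  3.70654419e-04]), 'joint_efforts': array([-4.51165542e-04, -3.93683445e+01, -3.70176065e+01, -1.37247921e-04,
        6.97447904e-03,  1.32848083e-05]), 'tool_pos': array([ 0.20345278, -0.59028799,  0.229029  ]), 'tool_rot': array([-1.05967001e-03,  9.86270736e-01,  1.65133001e-01, -5.89170845e-05]), 'contact_force': array([-0.46151926,  0.07896766,  0.54556695]), 'ft_torque': array([0.01126167, 0.03170731, 0.0072669 ]), 'grasp_force': 0.0, 'gripper_width': 0.9990718725358387}
scene reactor [([0.572, -0.106, 0.208], 0.67)]
scene plate_mark [([0.575, -0.104, 0.203], 0.55)]
scene gland_nut []
scene nut_center [([0.544, -0.096, 0.225], 0.59)]
scene nut_line [([0.537, -0.033, 0.219], 0.7), ([0.548, -0.1, 0.222], 0.4)]
scene wrench [([0.534, -0.038, 0.22], 0.67)]
scene handle_push [([0.534, -0.038, 0.218], 0.74)]
scene worm_top [([0.53
[... 481 characters left out ...]
23, -0.022, 0.217], 0.63)]
side handle_push [([0.532, -0.086, 0.219], 0.63), ([0.524, -0.014, 0.221], 0.58)]
side worm_top [([0.527, -0.022, 0.221], 0.68)]
side reagent [([0.515, -0.289, 0.024], 0.73), ([0.524, -0.022, 0.215], 0.67)]
side beaker [([0.548, 0.116, 0.065], 0.78)]
side drive [([0.52, -0.06, 0.198], 0.33)]
{'scene': [[-0.267, -0.801, 0.536, 1.092], [0.964, -0.223, 0.147, 0.091], [0.002, 0.556, 0.831, 0.936], [0.0, 0.0, 0.0, 1.0]], 'side': [[-0.864, 0.272, -0.424, 0.18], [-0.504, -0.448, 0.739, 0.667], [0.011, 0.852, 0.524, 0.635], [0.0, 0.0, 0.0, 1.0]], 'wrist': [[0.326, 0.893, 0.311, 0.284], [-0.945, 0.308, 0.107, -0.563], [0.0, -0.329, 0.944, 0.374], [0.0, 0.0, 0.0, 1.0]]}
1.25
```

View pics/a.png

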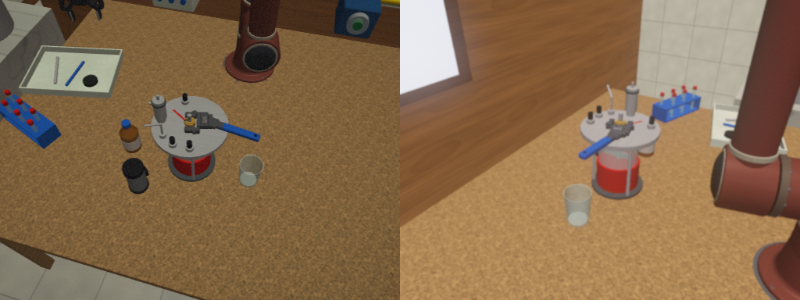

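Request:
apply_moves --targets '[{"translation":[0,0,-0.45],"twist":0,"hand":0},{"translation":[0,0,-0.45],"twist":0,"hand":0},{"translation":[0.2,-0.15,-0.4],"twist":0,"hand":0},{"translation":[0.3,-0.2,-0.35],"twist":0,"hand":0},{"translation":[0.37,-0.29,0],"twist":0,"hand":0},{"translation":[0.37,-0.29,0],"twist":0,"hand":0},{"translation":[0.37,-0.29,0],"twist":0,"hand":0},{"translation":[0.37,-0.29,0],"twist":0,"hand":0}]'

```text
time: 2.05
tool_pos: [0.3422, -0.3821, 0.3954]
tool_rot: [0.0, 0.986, 0.165, 0.0]
contact_force: [0.7, -0.2, -1.1]
gripper_width: -0.007
grasp_force: 0.0
```

Request:
apply_moves --targets '[{"translation":[0.37,-0.29,0],"twist":0,"hand":0},{"translation":[0.37,-0.29,0],"twist":0,"hand":0},{"translation":[0.37,-0.29,0],"twist":0,"hand":0},{"translation":[0.37,-0.29,0],"twist":0,"hand":0},{"translation":[0.37,-0.29,0],"twist":0,"hand":0},{"translation":[0.37,-0.29,0],"twist":0,"hand":0},{"translation":[0.3,-0.3,0],"twist":0,"hand":0},{"translation":[0.2,-0.2,0],"twist":0,"hand":0}]'

```text
time: 2.85
tool_pos: [0.5265, -0.0808, 0.3952]
tool_rot: [-0.0, 0.986, 0.166, 0.0]
contact_force: [-1.0, 0.3, 0.1]
gripper_width: -0.002
grasp_force: 0.0
```

Run:
```python
from h import *
s=state();print(s['time'],s['tool_pos'],s['tool_rot'],s['contact_force'],s['gripper_width'])
import pickle
c=get_calibration('wrist');pickle.dump(c,open('c1.pkl','wb'));print(c)
w=grab_frame('wrist');np.save('w1.npy',w)
cv2.imwrite('pics/w1.png',cv2.resize(w,(800,600),interpolation=cv2.INTER_CUBIC)[:,:,::-1])
for n in ['gland_nut','nut_line','plate_mark','wrench','worm_top','handle_push','sliding_jaw']:
    r=recognise('wrist',n);print(n,[(np.round(x['point'],3).tolist(),round(x['score'],2)) for x in r[:2]])
```

```text
2.85 [ 0.52649125 -0.0807643   0.39516519] [-1.80225489e-04  9.86073802e-01  1.66308138e-01  1.67501752e-04] [-0.98291241  0.31155279  0.10855847] -0.002015152130876567
{'camera_matrix': array([[267.77536976,   0.        , 252.74065921],
       [  0.        , 267.77536976, 191.70223194],
       [  0.        ,   0.        ,   1.        ]]), 'pose': array([[ 3.27955291e-01,  8.92348290e-01,  3.10096528e-01,
         6.06982740e-01],
       [-9.44693207e-01,  3.09876339e-01,  1.07384351e-01,
        -5.30455469e-02],
       [-2.67334855e-04, -3.28163350e-01,  9.44620953e-01,
         5.39321757e-01],
       [ 0.00000000e+00,  0.00000000e+00,  0.00000000e+00,
         1.00000000e+00]])}
gland_nut [([0.56, -0.087, 0.219], 0.51)]
nut_line [([0.547, -0.095, 0.221], 0.95)]
plate_mark [([0.558, -0.112, 0.207], 0.88)]
wrench [([0.529, -0.04, 0.216], 0.58), ([0.548, -0.094, 0.219], 0.5)]
worm_top [([0.528, -0.03, 0.216], 0.97)]
handle_push [([0.529, -0.033, 0.216], 0.57)]
sliding_jaw [([0.566, -0.084, 0.216], 0.89), ([0.559, -0.108, 0.203], 0.66)]
```

View pics/w1.png

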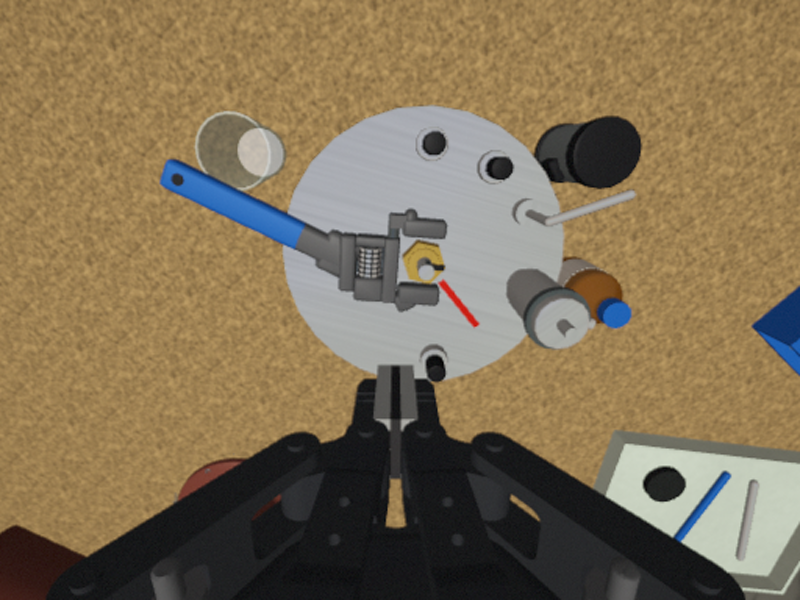

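Run:
```python
from h import *
w=np.load('w1.npy')[125:215,195:315]
cv2.imwrite('pics/w1c.png',cv2.resize(w,(800,600),interpolation=cv2.INTER_CUBIC)[:,:,::-1])
```

```text
(no output)
```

View pics/w1c.png

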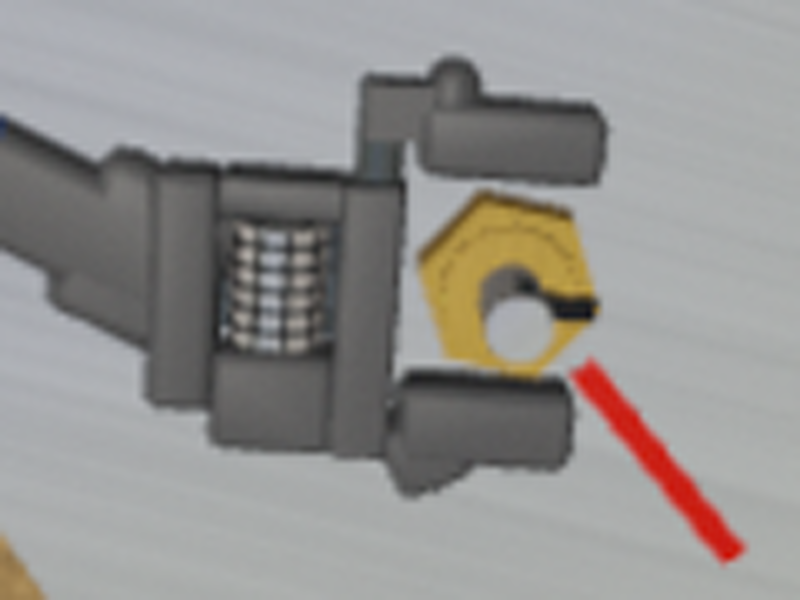

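Run:
```python
from h import *
import pickle
c=pickle.load(open('c1.pkl','rb'))
R=lambda x,y,z: ray('wrist',195+.15*x,125+.15*y,z,c)
f=lambda x,y,z,X,Y,Z:(lambda d:np.degrees(np.arctan2(d[1],d[0])))(R(X,Y,Z)-R(x,y,z))
ax=R(520,328,.247);print('axis',ax)
T=.220
hx=[R(x,y,T) for x,y in[(490,192),(572,215),(597,310),(450,360),(418,265)]]
ce=(hx[1]+hx[3])/2;print('hexcentre',ce)
m1,m2=R(582,365,.205),R(735,555,.205)
ang=lambda d:np.degrees(np.arctan2(d[1],d[0]))
print('mark from axis',ang(m1-ax),ang(m2-ax),np.linalg.norm((m1-ax)[:2]),np.linalg.norm((m2-ax)[:2]))
print('line',ang(hx[2]-ax), 'corners',[round(ang(h-ax),1) for h in hx],[round(np.linalg.norm((h-ax)[:2])*1e3,1) for h in hx])
wt=R(275,288,.2245);print('worm',wt,np.linalg.norm((wt-ax)[:2]))
Z=.221
print('ydir', f(405,185,Z,385,455,Z), 'xdir fixed jaw',f(575,385,Z,410,375,Z),'sl jaw',f(600,185,Z,430,175,Z), 'worm axis',f(280,222,.224,270,355,.224))
print('jawedge fixed',R(490,380,Z),'sliding',R(515,180,Z))
# handle in full 800x600 image: centre line (178,172)...(295,232)
P=lambda x,y,z: ray('wrist',x*.64,y*.64,z,c)
a,b=P(178,178,.219),P(300,233,.219);print('handle',a,b,ang(a-b))
r=state();print(r['tool_pos'])
```

```text
axis [ 0.53830906 -0.10103626  0.247     ]
hexcentre [ 0.53841158 -0.10112048  0.22      ]
mark from axis -121.61300089244067 -121.80207919491231 0.024608194432706208 0.07621210575476067
line -84.72340502081732 corners [np.float64(31.5), np.float64(-19.5), np.float64(-84.7), np.float64(160.8), np.float64(94.2)] [np.float64(18.4), np.float64(17.6), np.float64(16.7), np.float64(17.4), np.float64(17.4)]
worm [ 0.5254889  -0.06016377  0.2245    ] 0.04283592803350057
ydir -164.84916452195012 xdir fixed jaw 105.52836518876241 sl jaw 105.76312866392384 worm axis -166.19085316725895
jawedge fixed [ 0.52096899 -0.10354781  0.221     ] sliding [ 0.55766338 -0.09479241  0.221     ]
handle [0.53892928 0.09247453 0.219     ] [ 0.52902382 -0.00285378  0.219     ] 84.06774452127021
[ 0.52533717 -0.08448898  0.39525149]
```

Wrist view shows the sliding jaw is on the far side of the nut. The worm is at about (370,263), the nut at (424,262), and the nut must turn about 37° clockwise. The wrench sits about 8.5° off the nut's flats, so I'll swing the handle into line first.

Request:
apply_moves --targets '[{"translation":[0.05,-0.38,0],"twist":0,"hand":0},{"translation":[0.05,-0.38,0],"twist":0,"hand":0},{"translation":[0.05,-0.38,0],"twist":0,"hand":0},{"translation":[0.06,-0.39,0],"twist":0,"hand":0},{"translation":[0,0,0.43],"twist":0,"hand":0},{"translation":[0,0,0.43],"twist":0,"hand":0},{"translation":[0,0,0.43],"twist":0,"hand":0},{"translation":[0,0,0.43],"twist":0,"hand":0}]'

```text
time: 4.05
tool_pos: [0.4956, 0.0673, 0.2218]
tool_rot: [0.0, 0.986, 0.164, 0.001]
contact_force: [0.4, 0.0, 0.1]
gripper_width: -0.001
grasp_force: 0.0
```

Request:
apply_moves --targets '[{"translation":[0,0,0],"twist":0,"hand":0},{"translation":[0.08,0.03,0],"twist":0,"hand":0},{"translation":[0.08,0.03,0],"twist":0,"hand":0}]'

```text
time: 4.35
tool_pos: [0.5153, 0.0672, 0.2269]
tool_rot: [0.001, 0.986, 0.165, 0.003]
contact_force: [0.9, -0.1, 0.1]
gripper_width: 0.001
grasp_force: 0.0
```

Request:
apply_moves --targets '[{"translation":[0.05,0.02,0],"twist":0,"hand":0},{"translation":[0.06,0.02,0],"twist":0,"hand":0},{"translation":[0.06,0.02,0],"twist":0,"hand":0},{"translation":[0.05,0.01,0],"twist":0,"hand":0},{"translation":[0,0,0],"twist":0,"hand":0}]'

```text
time: 4.85
tool_pos: [0.5364, 0.0683, 0.2232]
tool_rot: [-0.0, 0.986, 0.165, -0.0]
contact_force: [0.5, -0.3, -0.3]
gripper_width: -0.002
grasp_force: 0.0
```

Request:
apply_moves --targets '[{"translation":[-0.2,-0.07,0],"twist":0,"hand":0},{"translation":[-0.1,0,-0.45],"twist":0,"hand":0},{"translation":[0,0.2,-0.45],"twist":0,"hand":0},{"translation":[0,0.3,-0.4],"twist":-1,"hand":0},{"translation":[0,0.3,0],"twist":-1,"hand":0},{"translation":[0,0.3,0],"twist":-1,"hand":0}]'

```text
time: 5.45
tool_pos: [0.5501, -0.0364, 0.356]
tool_rot: [0.001, 0.95, 0.313, 0.002]
contact_force: [0.4, -0.1, -0.3]
gripper_width: 0.004
grasp_force: 0.0
```

Run:
```python
from h import *
s=state();print(s['time'],s['tool_pos'],s['tool_rot'],s['joint_pos'],s['contact_force'])
import pickle
c=get_calibration('wrist');pickle.dump(c,open('c2.pkl','wb'))
w=grab_frame('wrist');np.save('w2.npy',w)
cv2.imwrite('pics/w2.png',cv2.resize(w,(800,600),interpolation=cv2.INTER_CUBIC)[:,:,::-1])
print(proj('wrist',[.5383,-.101,.22],c)*800/512)
```

```text
5.45 [ 0.55006122 -0.03638341  0.35597339] [0.00116167 0.94982717 0.31276669 0.00199992] [-2.01041005e-01 -1.69732554e-01  1.62020946e+00 -3.29696169e-05
  1.68649021e+00  7.33540747e-01] [ 0.44716408 -0.13602926 -0.29127003]
[454.9775609  345.64228192]
```

View pics/w2.png

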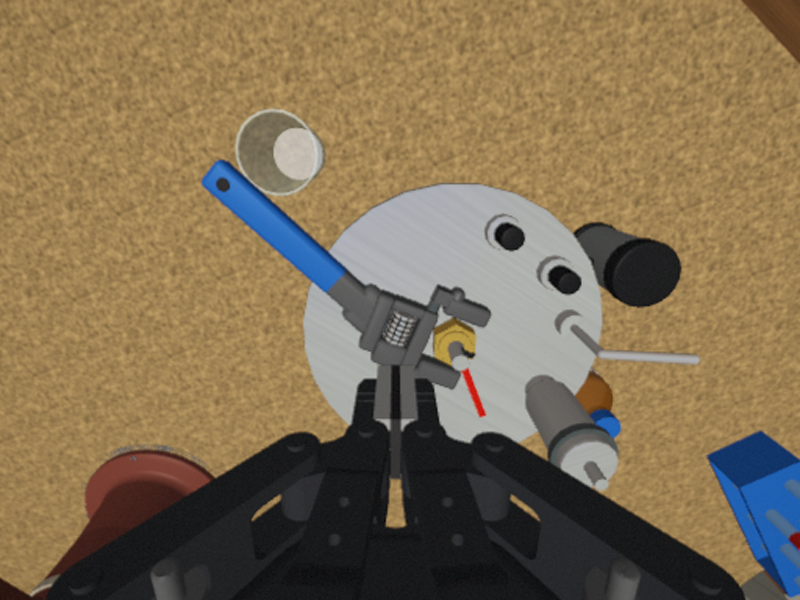

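Run:
```python
from h import *
import pickle
c=pickle.load(open('c2.pkl','rb'))
P=lambda x,y,z: ray('wrist',x*.64,y*.64,z,c)
ang=lambda d:np.degrees(np.arctan2(d[1],d[0]))
print('axis',P(460,363,.247));ax=np.array([.5383,-.101,0])
a,b=P(222,182,.219),P(336,283,.219);print('handle',a,b,ang(a-b))
wt=P(400,329,.2245);print('worm',wt, np.linalg.norm((wt-ax)[:2]),ang(wt-ax))
w=np.load('w2.npy')[170:260,215:335]
cv2.imwrite('pics/w2c.png',cv2.resize(w,(800,600),interpolation=cv2.INTER_CUBIC)[:,:,::-1])
```

```text
axis [ 0.53797601 -0.10080251  0.247     ]
handle [0.53899733 0.09376565 0.219     ] [ 0.52602773 -0.00366764  0.219     ] 82.4177826285737
worm [ 0.52642805 -0.05923503  0.2245    ] 0.04341953143953275 105.86812710658273
```

View pics/w2c.png

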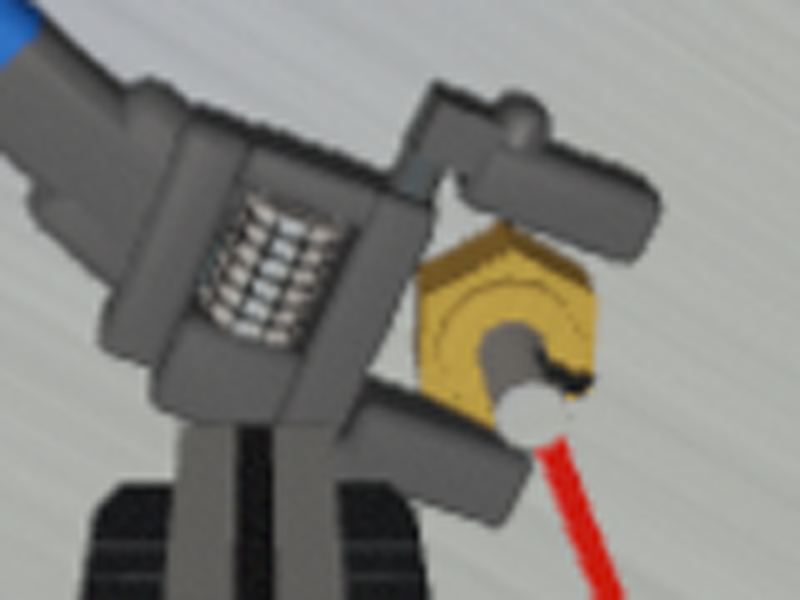

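Run:
```python
from h import *
import pickle
c=pickle.load(open('c2.pkl','rb'))
t=np.array([.5501,-.0364,.356])
th=np.radians(36.4);x=np.array([np.cos(th),np.sin(th),0]);y=np.array([np.sin(th),-np.cos(th),0])
for dz in (0,-.022,-.03):
  for dx in(-.011,0,.011): print(dz,dx,proj('wrist',t+dx*x+[0,0,dz],c)*800/512)
print(c['pose'][:3,3]-t, proj('wrist',t+.008*y+[0,0,-.022],c)*800/512)
s=state();print(s['tool_pos'],s['time'])
for n in ['handle_push','wrench','worm_top']:print(n,[(x['point'],x['score']) for x in recognise('wrist',n)])
```

```text
0 -0.011 [394.30096087 407.98420391]
0 0 [394.31265478 383.82612234]
0 0.011 [394.32487071 358.5895922 ]
-0.022 -0.011 [394.20790582 380.10651259]
-0.022 0 [394.21648075 358.12672532]
-0.022 0.011 [394.22539455 335.27832649]
-0.03 -0.011 [394.17896473 371.43626107]
-0.03 0 [394.18666384 350.15912158]
-0.03 0.011 [394.19465502 328.07481942]
[0.06796013 0.0504957  0.14434788] [412.32135736 358.11404573]
[ 0.55116511 -0.03976324  0.35374587] 5.5
handle_push [([0.5311, -0.0273, 0.2159], 0.62)]
wrench [([0.532, -0.032, 0.216], 0.73)]
worm_top [([0.5305, -0.0257, 0.2136], 0.7)]
```

Request:
apply_moves --targets '[{"translation":[0,0,0],"twist":1,"hand":0},{"translation":[0,0,0],"twist":1,"hand":0},{"translation":[0,0,0],"twist":1,"hand":0},{"translation":[0,0,0],"twist":1,"hand":0},{"translation":[0,0,0],"twist":1,"hand":0},{"translation":[-0.13,-0.37,0],"twist":0,"hand":0},{"translation":[-0.14,-0.38,0],"twist":0,"hand":0},{"translation":[-0.14,-0.38,0],"twist":0,"hand":0}]'

```text
time: 6.45
tool_pos: [0.4923, 0.0732, 0.3528]
tool_rot: [-0.0, 0.998, 0.066, -0.0]
contact_force: [0.6, 1.0, -0.1]
gripper_width: 0.001
grasp_force: 0.0
```

Request:
apply_moves --targets '[{"translation":[0,0,0.45],"twist":0,"hand":0},{"translation":[0,0,0.45],"twist":0,"hand":0},{"translation":[0,0,0.45],"twist":0,"hand":0},{"translation":[0,0,0.12],"twist":0,"hand":0},{"translation":[0,0,0],"twist":0,"hand":0}]'

```text
time: 6.95
tool_pos: [0.492, 0.072, 0.204]
tool_rot: [-0.0, 0.998, 0.066, -0.002]
contact_force: [0.5, -0.1, -0.1]
gripper_width: 0.0
grasp_force: 0.0
```

Request:
apply_moves --targets '[{"translation":[0.1,0.015,0],"twist":0,"hand":0},{"translation":[0.1,0.015,0],"twist":0,"hand":0},{"translation":[0.06,0.01,0],"twist":0,"hand":0},{"translation":[0.06,0.01,0],"twist":0,"hand":0}]'

```text
time: 7.35
tool_pos: [0.5277, 0.0705, 0.2079]
tool_rot: [-0.0, 0.998, 0.066, 0.001]
contact_force: [-1.1, 0.8, 0.8]
gripper_width: -0.004
grasp_force: 0.8
```

Run:
```python
from h import *
s=state();print(s['time'],s['tool_pos'],s['contact_force'])
a=grab_frame('side');b=grab_frame('scene')
q=proj('side',[.53,.05,.22]);q2=proj('scene',[.53,.0,.22]);print(q,q2)
f=lambda im,q,r: cv2.resize(im[max(0,int(q[1])-r):int(q[1])+r,max(0,int(q[0])-r):int(q[0])+r],(400,400),interpolation=cv2.INTER_CUBIC)
cv2.imwrite('pics/p.png',np.hstack([f(a,q,50),f(b,q2,60)])[:,:,::-1])
```

```text
7.35 [0.52768078 0.07054133 0.20786897] [-1.07086647  0.76795332  0.82138685]
[250.9052897  185.60786806] [286.30935633 161.24315295]
```

View pics/p.png

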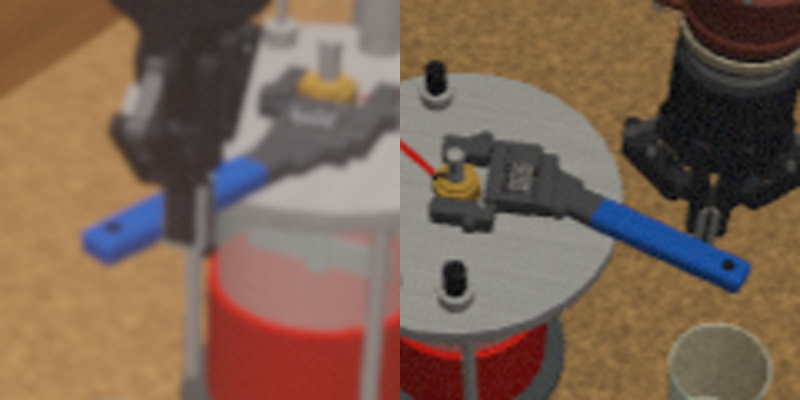

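Request:
apply_moves --targets '[{"translation":[0.05,0.007,0],"twist":0,"hand":0},{"translation":[0.05,0.007,0],"twist":0,"hand":0},{"translation":[0.05,0.007,0],"twist":0,"hand":0},{"translation":[0.05,0.007,0],"twist":0,"hand":0},{"translation":[0,0,0],"twist":0,"hand":0}]'

```text
time: 7.95
tool_pos: [0.547, 0.0703, 0.206]
tool_rot: [0.0, 0.998, 0.066, 0.0]
contact_force: [-0.5, -0.0, -0.2]
gripper_width: 0.004
grasp_force: 0.0
```

```bash
cat >> h.py <<'E'
ang=lambda d:np.degrees(np.arctan2(d[1],d[0]))
def handle(cam):
    """blue handle axis angle and centroid, and the nut-relative direction"""
    c=get_calibration(cam);im=grab_frame(cam)
    h=cv2.cvtColor(im,cv2.COLOR_RGB2HSV)
    q=proj(cam,[.54,.045,.219],c)
    m=((h[...,0]>95)&(h[...,0]<125)&(h[...,1]>120)).astype(np.uint8)
    n,l,st,ce=cv2.connectedComponentsWithStats(m)
    best=min((i for i in range(1,n) if st[i,4]>40),key=lambda i:np.hypot(*(ce[i]-q)))
    v,u=np.nonzero(l==best)
    p=np.array([ray(cam,a,b,.217,c)[:2] for a,b in zip(u,v)])
    e=np.linalg.svd(p-p.mean(0),full_matrices=False)[2][0]
    if e[1]<0:e=-e
    return p.mean(0).round(4),round(ang(e),1),len(p)
E
python3 - <<'E'
from h import *
s=state();print(s['time'],s['tool_pos'],s['contact_force'])
print(handle('scene'),handle('side'))
E
```

```text
7.95 [0.54703656 0.07031219 0.20604082] [-0.46926214 -0.0016304  -0.23629799]
(array([0.5677, 0.0499]), np.float64(68.2), 487) (array([0.546 , 0.0188]), np.float64(91.7), 113)
```

Request:
apply_moves --targets '[{"translation":[-0.2,0,0],"twist":0,"hand":0},{"translation":[0,0,-0.45],"twist":0,"hand":0},{"translation":[0,0,-0.45],"twist":0,"hand":0},{"translation":[-0.02,0.4,-0.3],"twist":0,"hand":0},{"translation":[-0.04,0.44,0],"twist":0,"hand":0},{"translation":[-0.04,0.44,0],"twist":0,"hand":0},{"translation":[0,0,0],"twist":0,"hand":0}]'

```text
time: 8.75
tool_pos: [0.5334, -0.0646, 0.3261]
tool_rot: [0.001, 0.998, 0.063, 0.0]
contact_force: [0.5, 0.9, 0.3]
gripper_width: -0.0
grasp_force: 0.0
```

Run:
```python
from h import *
s=state();print(s['time'],s['tool_pos'],s['tool_rot'],s['contact_force'])
import pickle
c=get_calibration('wrist');pickle.dump(c,open('c3.pkl','wb'))
w=grab_frame('wrist');np.save('w3.npy',w)
print(handle('scene'),handle('side'))
q=proj('wrist',[.5383,-.08,.22],c).astype(int);print(q)
w=w[q[1]-45:q[1]+45,q[0]-70:q[0]+50]
cv2.imwrite('pics/w3.png',cv2.resize(w,(800,600),interpolation=cv2.INTER_CUBIC)[:,:,::-1])
```

```text
8.75 [ 0.53338276 -0.0646391   0.32614547] [9.76896477e-04 9.98022892e-01 6.28436787e-02 1.59524211e-04] [0.47974895 0.92838319 0.33055285]
(array([0.5678, 0.05  ]), np.float64(68.1), 482) (array([0.5612, 0.0531]), np.float64(69.4), 352)
[268 187]
```

View pics/w3.png

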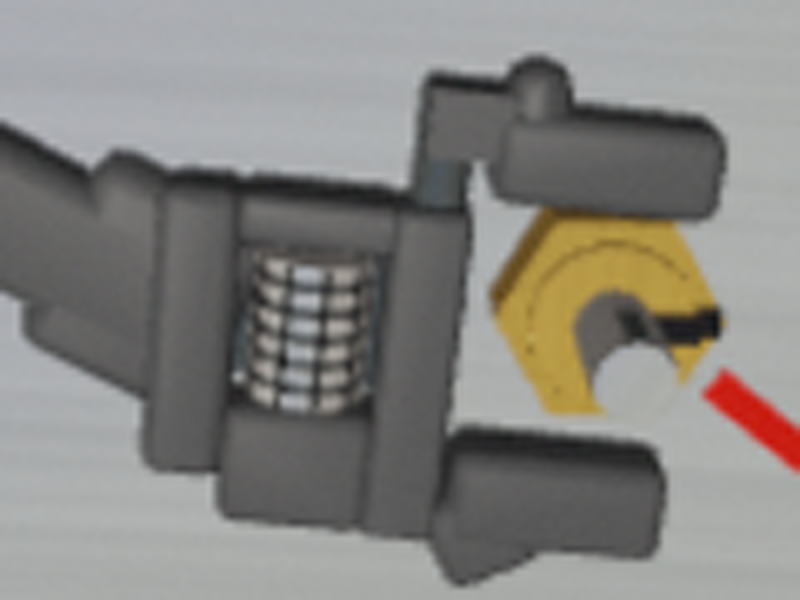

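```bash
cat >> h.py <<'E'
def wrench(cam,im,c):
    h=cv2.cvtColor(im,cv2.COLOR_RGB2HSV);q=proj(cam,[.56,.05,.217],c)
    m=((h[...,0]>95)&(h[...,0]<125)&(h[...,1]>120)).astype(np.uint8)
    n,l,st,ce=cv2.connectedComponentsWithStats(m)
    b=min((i for i in range(1,n) if st[i,4]>40),key=lambda i:np.hypot(*(ce[i]-q)))
    v,u=np.nonzero(l==b)
    p=np.array([ray(cam,a,b,.2185,c)[:2] for a,b in zip(u,v)]);m0=p.mean(0)
    e=np.linalg.svd(p-m0,full_matrices=False)[2][0]
    if e[1]<0:e=-e
    s=(p-m0)@e;end=m0+e*np.percentile(s,99.7);n_=np.array([-e[1],e[0]])
    org=end-.198*e-.0218*n_
    return dict(end=end.round(4),ang=round(ang(e),1),xdir=round(ang(e)+22.5,1),org=org.round(4),len=np.ptp(s).round(3),uv=(u.min(),u.max(),v.min(),v.max()))
E
python3 - <<'E'
from h import *
import pickle
c=pickle.load(open('c3.pkl','rb'));w=np.load('w3.npy');print(wrench('wrist',w,c))
c1=pickle.load(open('c1.pkl','rb'));print(wrench('wrist',np.load('w1.npy'),c1))
for cam in('scene','side'):print(cam,wrench(cam,grab_frame(cam),get_calibration(cam)))
R=lambda x,y,z: ray('wrist',198+.15*x,142+.15*y,z,c)
ax=R(635,380,.247);print('axis',ax)
print('worm',R(308,332,.2245),'xdir',ang(R(505,198,.221)-R(705,216,.221)),ang(R(455,430,.221)-R(655,445,.221)),'nutflat',ang(R(555,210,.22)-R(665,215,.22)),ang(R(548,412,.22)-R(600,414,.22)))
print('line',ang(R(722,322,.22)-ax), 'throat',R(465,330,.221),'corner',R(494,305,.22))
E
```

```text
{'end': array([0.5862, 0.0983]), 'ang': np.float64(68.5), 'xdir': np.float64(91.0), 'org': array([ 0.5339, -0.0939]), 'len': np.float64(0.108), 'uv': (np.int64(78), np.int64(193), np.int64(105), np.int64(178))}
{'end': array([0.5412, 0.1036]), 'ang': np.float64(82.3), 'xdir': np.float64(104.8), 'org': array([ 0.5362, -0.0955]), 'len': np.float64(0.108), 'uv': (np.int64(103), np.int64(194), np.int64(102), np.int64(158))}
scene {'end': array([0.5888, 0.0998]), 'ang': np.float64(68.1), 'xdir': np.float64(90.6), 'org': array([ 0.5353, -0.092 ]), 'len': np.float64(0.11), 'uv': (np.int64(282), np.int64(327), np.int64(165), np.int64(196))}
side {'end': array([0.5795, 0.1074]), 'ang': np.float64(69.5), 'xdir': np.float64(92.0), 'org': array([ 0.5304, -0.0857]), 'len': np.float64(0.113), 'uv': (np.int64(212), np.int64(259), np.int64(174), np.int64(194))}
axis [ 0.53857868 -0.10061738  0.247     ]
worm [ 0.53201851 -0.05672248  0.2245    ] xdir 91.88428118745456 92.53726714968326 nutflat 94.489037113821 94.79510125153651
line -86.32575603016002 throat [ 0.5340024  -0.07975567  0.221     ] corner [ 0.53806905 -0.08354897  0.22      ]
```

Request:
apply_moves --targets '[{"translation":[0,-0.13,0.3],"twist":0,"hand":0},{"translation":[0,0,0.4],"twist":0,"hand":0},{"translation":[0,0,0.05],"twist":0,"hand":0},{"translation":[0,0,0],"twist":0,"hand":0}]'

```text
time: 9.4
tool_pos: [0.531, -0.0465, 0.2499]
tool_rot: [-0.0, 0.998, 0.067, -0.001]
contact_force: [0.8, -0.0, 0.4]
gripper_width: 0.001
grasp_force: 0.0
```

Run:
```python
from h import *
S=[]
for _ in range(3):
    S.append(state());a=grab_frame('side')
print(np.mean([s['tool_pos'] for s in S],0),np.mean([s['contact_force'] for s in S],0),S[-1]['time'])
b=grab_frame('scene')
q=proj('side',[.533,-.055,.235]);q2=proj('scene',[.533,-.055,.235])
f=lambda im,q,r: cv2.resize(im[int(q[1])-r:int(q[1])+r,int(q[0])-r:int(q[0])+r],(400,400),interpolation=cv2.INTER_CUBIC)
cv2.imwrite('pics/p2.png',np.hstack([f(a,q,30),f(b,q2,30)])[:,:,::-1])
```

```text
[ 0.53186945 -0.04690634  0.251704  ] [ 0.86949718 -0.22930181  0.46431652] 9.5
```

View pics/p2.png

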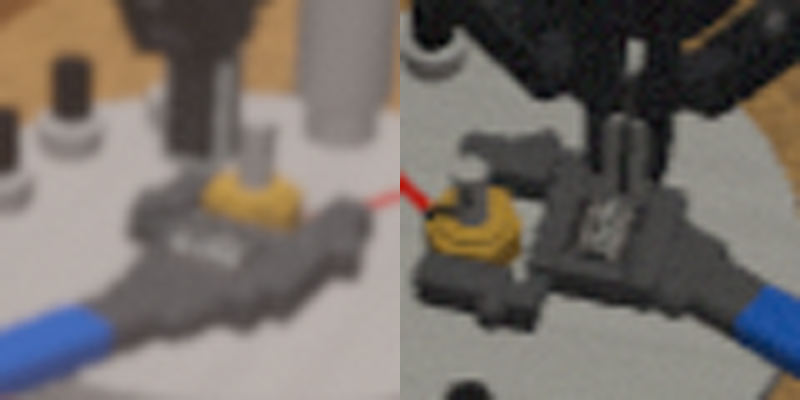

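Request:
apply_moves --targets '[{"translation":[0,0.03,0.02],"twist":0,"hand":0},{"translation":[0,0,0.02],"twist":0,"hand":0},{"translation":[0,0,0.02],"twist":0,"hand":0},{"translation":[0,0,0],"twist":0,"hand":0}]'

```text
time: 10.0
tool_pos: [0.5319, -0.0506, 0.2446]
tool_rot: [-0.0, 0.998, 0.066, -0.0]
contact_force: [-0.3, 0.3, -1.4]
gripper_width: 0.002
grasp_force: 0.0
```

Request:
apply_moves --targets '[{"translation":[0,0,0.02],"twist":0,"hand":0},{"translation":[0,0,0],"twist":0,"hand":0}]'

```text
time: 10.2
tool_pos: [0.532, -0.0505, 0.2427]
tool_rot: [-0.0, 0.998, 0.066, -0.0]
contact_force: [-0.6, -0.0, 0.5]
gripper_width: -0.001
grasp_force: 0.0
```

Request:
apply_moves --targets '[{"translation":[0,0,0.02],"twist":0,"hand":0},{"translation":[0,0,0],"twist":0,"hand":0}]'

```text
time: 10.4
tool_pos: [0.532, -0.0504, 0.2408]
tool_rot: [-0.0, 0.998, 0.066, -0.0]
contact_force: [-0.2, -0.1, 0.5]
gripper_width: 0.003
grasp_force: 0.0
```

Request:
apply_moves --targets '[{"translation":[0,0,0.02],"twist":0,"hand":0},{"translation":[0,0,0],"twist":0,"hand":0}]'

```text
time: 10.6
tool_pos: [0.532, -0.0505, 0.2388]
tool_rot: [-0.0, 0.998, 0.066, -0.0]
contact_force: [-0.9, -0.4, 0.0]
gripper_width: -0.003
grasp_force: 0.0
```

Request:
apply_moves --targets '[{"translation":[0,0,0.02],"twist":0,"hand":0},{"translation":[0,0,0],"twist":0,"hand":0}]'

```text
time: 10.8
tool_pos: [0.532, -0.0505, 0.2368]
tool_rot: [-0.0, 0.998, 0.066, -0.0]
contact_force: [-0.3, -0.4, 0.6]
gripper_width: 0.002
grasp_force: 0.0
```

Request:
apply_moves --targets '[{"translation":[0,0,0.03],"twist":0,"hand":0},{"translation":[0,0,0],"twist":0,"hand":0}]'

```text
time: 11.0
tool_pos: [0.5319, -0.0505, 0.2336]
tool_rot: [-0.0, 0.998, 0.066, -0.0]
contact_force: [-0.7, 0.7, 0.6]
gripper_width: -0.002
grasp_force: 0.0
```

Request:
apply_moves --targets '[{"translation":[0,0,0.03],"twist":0,"hand":0},{"translation":[0,0,0],"twist":0,"hand":0}]'

```text
time: 11.2
tool_pos: [0.5319, -0.0504, 0.2306]
tool_rot: [-0.0, 0.998, 0.066, -0.0]
contact_force: [0.2, -0.1, -0.0]
gripper_width: 0.003
grasp_force: 0.0
```

Request:
apply_moves --targets '[{"translation":[0,0,0.02],"twist":0,"hand":0},{"translation":[0,0,0],"twist":0,"hand":0}]'

```text
time: 11.4
tool_pos: [0.532, -0.0505, 0.2288]
tool_rot: [-0.0, 0.998, 0.066, -0.0]
contact_force: [0.7, 0.8, -0.6]
gripper_width: 0.0
grasp_force: 0.0
```

Request:
apply_moves --targets '[{"translation":[0,0,0.02],"twist":0,"hand":0},{"translation":[0,0,0],"twist":0,"hand":0}]'

```text
time: 11.6
tool_pos: [0.532, -0.0505, 0.2268]
tool_rot: [-0.0, 0.998, 0.066, -0.0]
contact_force: [0.5, 1.3, -0.4]
gripper_width: -0.003
grasp_force: 0.0
```

Request:
apply_moves --targets '[{"translation":[0,0,0.02],"twist":0,"hand":0},{"translation":[0,0,0],"twist":0,"hand":0}]'

```text
time: 11.8
tool_pos: [0.532, -0.0505, 0.2248]
tool_rot: [-0.0, 0.998, 0.066, -0.0]
contact_force: [0.4, 0.6, 0.0]
gripper_width: 0.002
grasp_force: 0.0
```

Run:
```python
from h import *
a=grab_frame('side');b=grab_frame('scene');w=grab_frame('wrist')
f=lambda cam,im,p,r: (lambda q:cv2.resize(im[int(q[1])-r:int(q[1])+r,int(q[0])-r:int(q[0])+r],(400,300 if 0 else 400),interpolation=cv2.INTER_CUBIC))(proj(cam,p))
p=[.533,-.06,.225]
cv2.imwrite('pics/p3.png',cv2.resize(np.hstack([f('side',a,p,28),f('scene',b,p,28),f('wrist',w,p,80)]),(798,266))[:,:,::-1])
print(proj('side',p),proj('scene',p),proj('wrist',p))
```

```text
[275.41817854 161.06112007] [260.15775308 155.2444662 ] [268.17031461 246.21116812]
```

View pics/p3.png

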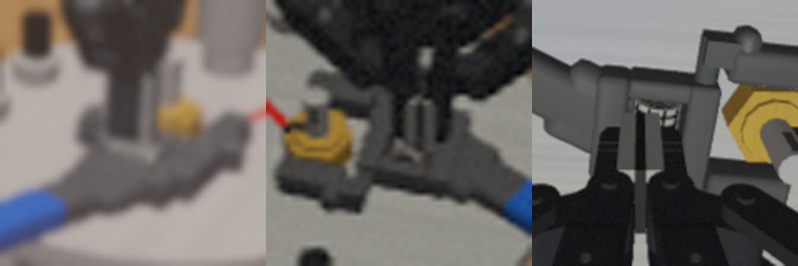

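Request:
apply_moves --targets '[{"translation":[0,0,0.015],"twist":0,"hand":0},{"translation":[0,0,0],"twist":0,"hand":0}]'

```text
time: 12.15
tool_pos: [0.5322, -0.0505, 0.2236]
tool_rot: [0.0, 0.998, 0.066, 0.0]
contact_force: [-0.0, -0.1, 0.3]
gripper_width: 0.001
grasp_force: 0.0
```

Request:
apply_moves --targets '[{"translation":[0,0,0.015],"twist":0,"hand":0},{"translation":[0,0,0],"twist":0,"hand":0}]'

```text
time: 12.35
tool_pos: [0.5323, -0.0506, 0.2234]
tool_rot: [0.0, 0.998, 0.066, 0.0]
contact_force: [-2.0, 0.0, 5.8]
gripper_width: -0.002
grasp_force: 2.5
```

Request:
apply_moves --targets '[{"translation":[0,0,0.01],"twist":0,"hand":0},{"translation":[0,0,0],"twist":0,"hand":0}]'

```text
time: 12.55
tool_pos: [0.5324, -0.0506, 0.2233]
tool_rot: [0.0, 0.998, 0.066, 0.0]
contact_force: [-4.3, 0.0, 8.4]
gripper_width: -0.002
grasp_force: 4.1
```

Request:
apply_moves --targets '[{"translation":[0,0,0.01],"twist":0,"hand":0},{"translation":[-0.003,0.03,0],"twist":0,"hand":0},{"translation":[-0.003,0.03,0],"twist":0,"hand":0},{"translation":[0,0,0],"twist":0,"hand":0}]'

```text
time: 12.95
tool_pos: [0.5329, -0.0563, 0.2233]
tool_rot: [-0.0, 0.998, 0.066, 0.001]
contact_force: [-4.3, 1.5, 11.4]
gripper_width: -0.002
grasp_force: 5.6
```

Request:
apply_moves --targets '[{"translation":[-0.003,0.03,0],"twist":0,"hand":0},{"translation":[-0.003,0.03,0],"twist":0,"hand":0}]'

```text
time: 13.15
tool_pos: [0.5332, -0.0619, 0.2233]
tool_rot: [-0.001, 0.998, 0.066, 0.001]
contact_force: [-3.6, 2.7, 10.7]
gripper_width: 0.005
grasp_force: 5.3
```

Request:
apply_moves --targets '[{"translation":[-0.003,0.03,0],"twist":0,"hand":0},{"translation":[-0.003,0.02,0],"twist":0,"hand":0}]'

```text
time: 13.35
tool_pos: [0.5335, -0.0676, 0.2222]
tool_rot: [0.0, 0.998, 0.066, 0.002]
contact_force: [0.1, 0.2, 2.1]
gripper_width: -0.003
grasp_force: 1.3
```

Run:
```python
from h import *
import pickle
c=get_calibration('wrist');w=grab_frame('wrist');print(wrench('scene',grab_frame('scene'),get_calibration('scene')))
pickle.dump((c,w),open('c4.pkl','wb'));print(state()['tool_pos'],c['pose'][:3,3])
```

```text
{'end': array([0.5883, 0.1001]), 'ang': np.float64(68.6), 'xdir': np.float64(91.1), 'org': array([ 0.5364, -0.0923]), 'len': np.float64(0.11), 'uv': (np.int64(282), np.int64(327), np.int64(165), np.int64(195))}
[ 0.53342806 -0.06797262  0.22161813] [ 0.61750157 -0.05639792  0.36657559]
```

Request:
apply_moves --targets '[{"translation":[0,0,-0.06],"twist":0,"hand":0},{"translation":[0.017,-0.17,0],"twist":0,"hand":0},{"translation":[0,0,0.06],"twist":0,"hand":0},{"translation":[-0.003,0.03,0],"twist":0,"hand":0},{"translation":[-0.004,0.035,0],"twist":0,"hand":0},{"translation":[-0.004,0.035,0],"twist":0,"hand":0},{"translation":[-0.004,0.035,0],"twist":0,"hand":0},{"translation":[0,0,0],"twist":0,"hand":0}]'

```text
time: 14.25
tool_pos: [0.5336, -0.0645, 0.223]
tool_rot: [0.0, 0.998, 0.066, 0.002]
contact_force: [-0.8, 1.1, 9.8]
gripper_width: 0.002
grasp_force: 5.5
```

Request:
apply_moves --targets '[{"translation":[0,0,-0.06],"twist":0,"hand":0},{"translation":[0.015,-0.135,0],"twist":0,"hand":0},{"translation":[0,0,0.06],"twist":0,"hand":0},{"translation":[-0.003,0.03,0],"twist":0,"hand":0},{"translation":[-0.004,0.035,0],"twist":0,"hand":0},{"translation":[-0.004,0.035,0],"twist":0,"hand":0},{"translation":[-0.004,0.035,0],"twist":0,"hand":0}]'

```text
time: 14.95
tool_pos: [0.5335, -0.063, 0.2232]
tool_rot: [-0.0, 0.998, 0.067, 0.002]
contact_force: [-1.1, 3.2, 13.2]
gripper_width: 0.002
grasp_force: 6.4
```

Request:
apply_moves --targets '[{"translation":[0,0,-0.06],"twist":0,"hand":0},{"translation":[0.015,-0.135,0],"twist":0,"hand":0},{"translation":[0,0,0.06],"twist":0,"hand":0},{"translation":[-0.003,0.03,0],"twist":0,"hand":0},{"translation":[-0.004,0.035,0],"twist":0,"hand":0},{"translation":[-0.004,0.035,0],"twist":0,"hand":0},{"translation":[-0.004,0.035,0],"twist":0,"hand":0}]'

```text
time: 15.65
tool_pos: [0.5335, -0.0627, 0.2232]
tool_rot: [-0.001, 0.998, 0.067, 0.002]
contact_force: [-1.3, 3.7, 14.1]
gripper_width: -0.005
grasp_force: 7.2
```

Run:
```python
from h import *
import pickle
c=get_calibration('wrist');w=grab_frame('wrist');print(wrench('scene',grab_frame('scene'),get_calibration('scene')))
c0,w0=pickle.load(open('c4.pkl','rb'))
pickle.dump((c,w),open('c5.pkl','wb'))
# jaw row profile: project sliding-jaw zone in both views, dark->bright edge
for cc,ww in((c0,w0),(c,w)):
  for yy in (-.085,-.092):
    xs=np.arange(.548,.572,.001)
    print(yy,[int(ww[tuple(np.round(proj('wrist',[x,yy,.221],cc)).astype(int)[::-1])].mean()) for x in xs])
```

```text
{'end': array([0.5866, 0.0999]), 'ang': np.float64(69.8), 'xdir': np.float64(92.3), 'org': array([ 0.5389, -0.0935]), 'len': np.float64(0.11), 'uv': (np.int64(282), np.int64(327), np.int64(165), np.int64(195))}
-0.085 [69, 68, 69, 67, 71, 83, 139, 135, 80, 85, 87, 87, 89, 92, 93, 95, 97, 93, 78, 84, 103, 95, 97, 97]
-0.092 [127, 126, 126, 126, 119, 74, 62, 67, 80, 82, 83, 82, 84, 85, 88, 88, 93, 89, 84, 70, 58, 37, 37, 36]
-0.085 [68, 70, 69, 70, 74, 73, 76, 73, 82, 85, 87, 87, 89, 91, 92, 97, 96, 82, 80, 106, 107, 103, 103, 96]
-0.092 [110, 127, 126, 127, 127, 60, 63, 73, 81, 84, 83, 84, 85, 88, 89, 91, 92, 89, 76, 67, 45, 41, 35, 87]
```

Request:
apply_moves --targets '[{"translation":[0,0,-0.06],"twist":0,"hand":0},{"translation":[0.03,-0.135,0],"twist":0,"hand":0},{"translation":[0,0,0.06],"twist":0,"hand":0},{"translation":[-0.003,0.03,0],"twist":0,"hand":0},{"translation":[-0.004,0.035,0],"twist":0,"hand":0},{"translation":[-0.004,0.035,0],"twist":0,"hand":0},{"translation":[-0.004,0.035,0],"twist":0,"hand":0}]'

```text
time: 16.45
tool_pos: [0.5351, -0.0624, 0.2232]
tool_rot: [-0.001, 0.998, 0.067, 0.002]
contact_force: [-1.1, 3.5, 14.4]
gripper_width: -0.002
grasp_force: 7.2
```

Request:
apply_moves --targets '[{"translation":[0,0,-0.06],"twist":0,"hand":0},{"translation":[0.025,-0.135,0],"twist":0,"hand":0},{"translation":[0,0,0.06],"twist":0,"hand":0},{"translation":[-0.003,0.03,0],"twist":0,"hand":0},{"translation":[-0.004,0.035,0],"twist":0,"hand":0},{"translation":[-0.004,0.035,0],"twist":0,"hand":0},{"translation":[-0.004,0.035,0],"twist":0,"hand":0}]'

```text
time: 17.15
tool_pos: [0.5358, -0.0619, 0.2232]
tool_rot: [-0.001, 0.998, 0.067, 0.002]
contact_force: [-1.9, 4.7, 14.7]
gripper_width: 0.004
grasp_force: 7.3
```

Run:
```python
from h import *
print(wrench('scene',grab_frame('scene'),get_calibration('scene')))
```

```text
{'end': array([0.5859, 0.0972]), 'ang': np.float64(70.6), 'xdir': np.float64(93.1), 'org': array([ 0.5407, -0.0968]), 'len': np.float64(0.111), 'uv': (np.int64(280), np.int64(326), np.int64(165), np.int64(194))}
```

Request:
apply_moves --targets '[{"translation":[0,0,-0.06],"twist":0,"hand":0},{"translation":[0.025,-0.11,0],"twist":0,"hand":0},{"translation":[0,0,0.06],"twist":0,"hand":0},{"translation":[-0.003,0.03,0],"twist":0,"hand":0},{"translation":[-0.004,0.035,0],"twist":0,"hand":0},{"translation":[-0.004,0.035,0],"twist":0,"hand":0},{"translation":[-0.004,0.035,0],"twist":0,"hand":0}]'

```text
time: 17.9
tool_pos: [0.5375, -0.0648, 0.2232]
tool_rot: [-0.001, 0.998, 0.067, 0.002]
contact_force: [-2.0, 4.6, 14.3]
gripper_width: 0.003
grasp_force: 7.5
```

Request:
apply_moves --targets '[{"translation":[0,0,-0.06],"twist":0,"hand":0},{"translation":[0.025,-0.135,0],"twist":0,"hand":0},{"translation":[0,0,0.06],"twist":0,"hand":0},{"translation":[-0.003,0.03,0],"twist":0,"hand":0},{"translation":[-0.004,0.035,0],"twist":0,"hand":0},{"translation":[-0.004,0.035,0],"twist":0,"hand":0},{"translation":[-0.004,0.035,0],"twist":0,"hand":0}]'

```text
time: 18.6
tool_pos: [0.5385, -0.0644, 0.2232]
tool_rot: [-0.001, 0.998, 0.067, 0.002]
contact_force: [-1.4, 3.8, 15.0]
gripper_width: -0.001
grasp_force: 7.5
```

Run:
```python
from h import *
print(wrench('scene',grab_frame('scene'),get_calibration('scene')))
```

```text
{'end': array([0.5838, 0.0979]), 'ang': np.float64(71.8), 'xdir': np.float64(94.3), 'org': array([ 0.5426, -0.097 ]), 'len': np.float64(0.11), 'uv': (np.int64(280), np.int64(327), np.int64(165), np.int64(194))}
```

Request:
apply_moves --targets '[{"translation":[0,0,-0.06],"twist":0,"hand":0},{"translation":[0.02,-0.135,0],"twist":0,"hand":0},{"translation":[0,0,0.06],"twist":0,"hand":0},{"translation":[-0.003,0.03,0],"twist":0,"hand":0},{"translation":[-0.004,0.035,0],"twist":0,"hand":0},{"translation":[-0.004,0.035,0],"twist":0,"hand":0},{"translation":[-0.004,0.035,0],"twist":0,"hand":0}]'

```text
time: 19.35
tool_pos: [0.5389, -0.064, 0.2232]
tool_rot: [-0.001, 0.998, 0.067, 0.002]
contact_force: [-2.1, 6.2, 16.0]
gripper_width: -0.001
grasp_force: 7.7
```

Request:
apply_moves --targets '[{"translation":[0,0,-0.06],"twist":0,"hand":0},{"translation":[0.02,-0.135,0],"twist":0,"hand":0},{"translation":[0,0,0.06],"twist":0,"hand":0},{"translation":[-0.003,0.03,0],"twist":0,"hand":0},{"translation":[-0.004,0.035,0],"twist":0,"hand":0},{"translation":[-0.004,0.035,0],"twist":0,"hand":0},{"translation":[-0.004,0.035,0],"twist":0,"hand":0}]'

```text
time: 20.05
tool_pos: [0.5392, -0.0627, 0.2232]
tool_rot: [-0.002, 0.998, 0.067, 0.002]
contact_force: [-4.0, 9.8, 16.2]
gripper_width: 0.005
grasp_force: 8.1
```

Run:
```python
from h import *
print(wrench('scene',grab_frame('scene'),get_calibration('scene')))
```

```text
{'end': array([0.5828, 0.0986]), 'ang': np.float64(72.6), 'xdir': np.float64(95.1), 'org': array([ 0.5444, -0.0969]), 'len': np.float64(0.11), 'uv': (np.int64(280), np.int64(327), np.int64(165), np.int64(193))}
```

Request:
apply_moves --targets '[{"translation":[0,0,-0.3],"twist":0,"hand":0},{"translation":[0,0,-0.4],"twist":0,"hand":0},{"translation":[0,0,-0.33],"twist":0,"hand":0},{"translation":[0,0,0],"twist":0,"hand":0}]'

```text
time: 20.5
tool_pos: [0.5398, -0.0657, 0.3276]
tool_rot: [0.001, 0.998, 0.066, 0.004]
contact_force: [0.0, -0.5, 0.6]
gripper_width: 0.001
grasp_force: 0.0
```

Run:
```python
from h import *
s=state();print(s['time'],s['tool_pos'],s['contact_force'])
import pickle
c=get_calibration('wrist');w=grab_frame('wrist');pickle.dump((c,w),open('c6.pkl','wb'))
print(wrench('wrist',w,c))
q=proj('wrist',[.5383,-.08,.22],c).astype(int);print(q)
w=w[q[1]-45:q[1]+45,q[0]-70:q[0]+50]
cv2.imwrite('pics/w6.png',cv2.resize(w,(800,600),interpolation=cv2.INTER_CUBIC)[:,:,::-1])
```

```text
20.5 [ 0.5397819  -0.06568061  0.32762394] [ 0.03148185 -0.45452571  0.61080325]
{'end': array([0.5802, 0.0975]), 'ang': np.float64(72.7), 'xdir': np.float64(95.2), 'org': array([ 0.5422, -0.0981]), 'len': np.float64(0.108), 'uv': (np.int64(81), np.int64(195), np.int64(119), np.int64(183))}
[266 193]
```

View pics/w6.png

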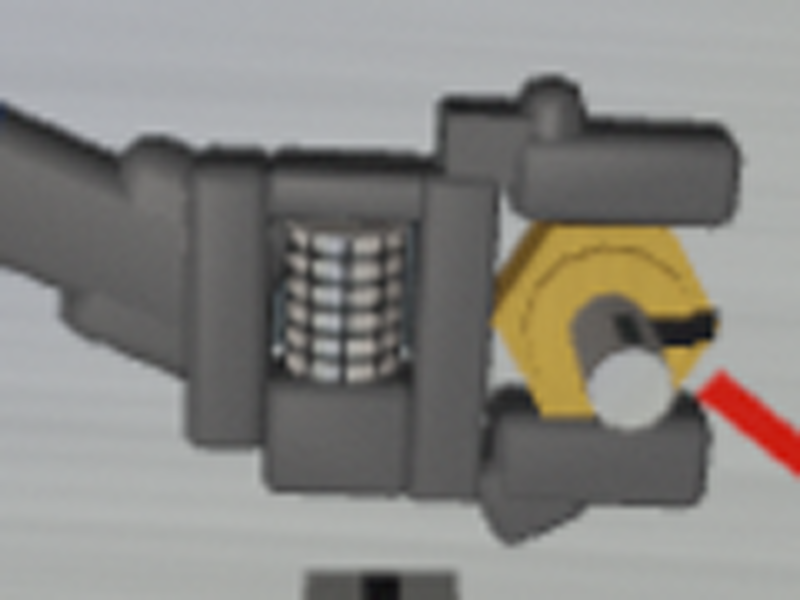

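Request:
apply_moves --targets '[{"translation":[0,0,0],"twist":1,"hand":0},{"translation":[0,0,0],"twist":1,"hand":0},{"translation":[0,0,0],"twist":1,"hand":0},{"translation":[0,0,0],"twist":1,"hand":0},{"translation":[0,0,0],"twist":0.3,"hand":0},{"translation":[-0.17,-0.38,0],"twist":0,"hand":0},{"translation":[-0.18,-0.38,0],"twist":0,"hand":0},{"translation":[-0.18,-0.39,0],"twist":0,"hand":0}]'

```text
time: 21.35
tool_pos: [0.5198, 0.061, 0.3195]
tool_rot: [0.0, 0.989, -0.149, -0.002]
contact_force: [0.9, 0.4, 0.4]
gripper_width: -0.001
grasp_force: 0.0
```

Request:
apply_moves --targets '[{"translation":[0,0,0.4],"twist":0,"hand":0},{"translation":[0,0,0.4],"twist":0,"hand":0},{"translation":[0,0,0.4],"twist":0,"hand":0},{"translation":[0,0,0],"twist":0,"hand":0}]'

```text
time: 21.75
tool_pos: [0.5153, 0.0603, 0.193]
tool_rot: [0.001, 0.989, -0.148, -0.009]
contact_force: [0.1, 0.6, -1.3]
gripper_width: 0.004
grasp_force: 0.0
```

Request:
apply_moves --targets '[{"translation":[0.1,0,0],"twist":0,"hand":0},{"translation":[0.08,0,0],"twist":0,"hand":0},{"translation":[0,0,0],"twist":0,"hand":0}]'

```text
time: 22.05
tool_pos: [0.5408, 0.0538, 0.2058]
tool_rot: [-0.0, 0.989, -0.149, 0.002]
contact_force: [0.3, 0.4, 0.8]
gripper_width: 0.003
grasp_force: 0.0
```

Arc push, half rate, four steps.

Request:
apply_moves --targets '[{"translation":[0.075,-0.02,0],"twist":0.5,"hand":0},{"translation":[0.075,-0.02,0],"twist":0.5,"hand":0},{"translation":[0.075,-0.02,0],"twist":0.5,"hand":0},{"translation":[0.075,-0.02,0],"twist":0.5,"hand":0},{"translation":[0.075,-0.02,0],"twist":0.5,"hand":0},{"translation":[0.075,-0.02,0],"twist":0.5,"hand":0},{"translation":[0,0,0],"twist":0,"hand":0}]'

```text
time: 22.75
tool_pos: [0.5854, 0.0468, 0.2053]
tool_rot: [-0.001, 0.956, -0.295, 0.001]
contact_force: [-2.3, 0.5, 1.2]
gripper_width: 0.003
grasp_force: 1.0
```

Run:
```python
from h import *
s=state();p=s['tool_pos'];q=s['tool_rot'];print(s['time'],p,s['contact_force'])
print(wrench('scene',grab_frame('scene'),get_calibration('scene')))
r=(p[:2]-[.5385,-.1008]);print('tcp radius',np.linalg.norm(r),ang(r),'tool x',2*np.degrees(np.arctan2(q[2],q[1])))
```

```text
22.75 [0.58536743 0.0467867  0.20532093] [-2.25563457  0.46770182  1.15455052]
{'end': array([0.638 , 0.0796]), 'ang': np.float64(55.5), 'xdir': np.float64(78.0), 'org': array([ 0.5439, -0.096 ]), 'len': np.float64(0.112), 'uv': (np.int64(274), np.int64(314), np.int64(174), np.int64(212))}
tcp radius 0.15484956810043557 72.38230621994755 tool x -34.301639113535906
```

Request:
apply_moves --targets '[{"translation":[0.075,-0.02,0],"twist":0.5,"hand":0},{"translation":[0.075,-0.02,0],"twist":0.5,"hand":0},{"translation":[0.075,-0.02,0],"twist":0.5,"hand":0},{"translation":[0.075,-0.02,0],"twist":0.5,"hand":0},{"translation":[0.075,-0.02,0],"twist":0.5,"hand":0},{"translation":[0,0,0],"twist":0,"hand":0}]'

```text
time: 23.4
tool_pos: [0.62, 0.0308, 0.2046]
tool_rot: [-0.001, 0.912, -0.411, 0.001]
contact_force: [-1.0, 1.5, 2.2]
gripper_width: -0.0
grasp_force: 1.4
```

```bash
cat > chk.py <<'E'
from h import *
import pickle
s=state();p=s['tool_pos'];print(s['time'],p,s['contact_force'])
print(wrench('scene',grab_frame('scene'),get_calibration('scene')))
c=get_calibration('wrist');w=grab_frame('wrist');pickle.dump((c,w),open('c7.pkl','wb'))
# brightness on hex top ring (r=13.6 mm) by angle: the line is the dark spot
for nm,(c,w) in dict(before=pickle.load(open('c6.pkl','rb')),now=(c,w)).items():
    g=w.min(axis=2).astype(float);sat=cv2.cvtColor(w,cv2.COLOR_RGB2GRAY)
    out=[]
    for a in range(-150,-40,5):
        r=np.radians(a);vals=[]
        for rr in(.0133,.0143):
            q=proj('wrist',[.5385+rr*np.cos(r),-.1008+rr*np.sin(r),.2205],c)
            vals.append(cv2.getRectSubPix(sat,(1,1),tuple(map(float,q)))[0,0] if 0<q[0]<511 and 0<q[1]<383 else -1)
        out.append((a,int(np.mean(vals))))
    print(nm,out)
E
python3 chk.py
```

```text
23.4 [0.62002176 0.03082031 0.2045563 ] [-0.99928202  1.45144513  2.23138608]
{'end': array([0.6788, 0.0511]), 'ang': np.float64(41.7), 'xdir': np.float64(64.2), 'org': array([ 0.5453, -0.0968]), 'len': np.float64(0.113), 'uv': (np.int64(265), np.int64(297), np.int64(181), np.int64(224))}
before [(-150, 172), (-145, 174), (-140, 174), (-135, 173), (-130, 162), (-125, 153), (-120, 152), (-115, 153), (-110, 153), (-105, 147), (-100, 125), (-95, 75), (-90, 31), (-85, 33), (-80, 40), (-75, 87), (-70, 148), (-65, 151), (-60, 153), (-55, 156), (-50, 154), (-45, 152)]
now [(-150, -1), (-145, -1), (-140, -1), (-135, -1), (-130, -1), (-125, -1), (-120, -1), (-115, -1), (-110, -1), (-105, -1), (-100, -1), (-95, -1), (-90, -1), (-85, -1), (-80, -1), (-75, -1), (-70, -1), (-65, -1), (-60, -1), (-55, -1), (-50, -1), (-45, -1)]
```

Request:
apply_moves --targets '[{"translation":[0.06,-0.016,0],"twist":0.4,"hand":0},{"translation":[0.06,-0.016,0],"twist":0.4,"hand":0},{"translation":[0,0,0],"twist":0,"hand":0},{"translation":[0,0,0],"twist":0,"hand":0}]'

```text
time: 23.9
tool_pos: [0.6297, 0.0239, 0.2037]
tool_rot: [-0.001, 0.895, -0.447, 0.0]
contact_force: [-1.9, 3.9, 2.4]
gripper_width: -0.0
grasp_force: 2.0
```

Request:
apply_moves --targets '[{"translation":[-0.2,0,0],"twist":0,"hand":0},{"translation":[-0.1,0,-0.4],"twist":0,"hand":0},{"translation":[0,0,-0.45],"twist":0,"hand":0},{"translation":[0,0.4,-0.45],"twist":0,"hand":0},{"translation":[0,0.4,-0.4],"twist":0,"hand":0},{"translation":[0,0.4,0],"twist":0,"hand":0},{"translation":[0,0.2,0],"twist":0,"hand":0},{"translation":[0,0,0],"twist":0,"hand":0}]'

```text
time: 24.7
tool_pos: [0.5069, -0.0305, 0.3613]
tool_rot: [0.0, 0.894, -0.449, 0.001]
contact_force: [0.7, 0.2, -0.1]
gripper_width: -0.002
grasp_force: 0.0
```

```bash
python3 chk.py
python3 - <<'E'
from h import *
import pickle
c,w=pickle.load(open('c7.pkl','rb'));print(wrench('wrist',w,c),proj('wrist',[.5385,-.1008,.22],c))
E
```

```text
24.7 [ 0.50687633 -0.03048561  0.36130031] [ 0.73483417  0.20021458 -0.1120506 ]
{'end': array([0.6893, 0.0414]), 'ang': np.float64(37.8), 'xdir': np.float64(60.3), 'org': array([ 0.5461, -0.0971]), 'len': np.float64(0.113), 'uv': (np.int64(263), np.int64(291), np.int64(183), np.int64(227))}
before [(-150, 172), (-145, 174), (-140, 174), (-135, 173), (-130, 162), (-125, 153), (-120, 152), (-115, 153), (-110, 153), (-105, 147), (-100, 125), (-95, 75), (-90, 31), (-85, 33), (-80, 40), (-75, 87), (-70, 148), (-65, 151), (-60, 153), (-55, 156), (-50, 154), (-45, 152)]
now [(-150, 150), (-145, 150), (-140, 149), (-135, 142), (-130, 102), (-125, 47), (-120, 46), (-115, 52), (-110, 98), (-105, 144), (-100, 148), (-95, 150), (-90, 152), (-85, 150), (-80, 149), (-75, 150), (-70, 150), (-65, 150), (-60, 149), (-55, 148), (-50, 147), (-45, 146)]
{'end': array([0.6847, 0.0391]), 'ang': np.float64(37.9), 'xdir': np.float64(60.4), 'org': array([ 0.5417, -0.0996]), 'len': np.float64(0.108), 'uv': (np.int64(78), np.int64(182), np.int64(121), np.int64(143))} [270.61501652 108.96352531]
```

```bash
python3 -c "
from plant import *
print(job_done())"
```

```text
the job is handed in; nothing more can be done
None
```

The job is handed in; no verdict was returned. In the last images the jaw is snug on the nut, the black line is within about 2° of the red mark, the wrench origin is about 3 mm from the nut's axis, and the arm is clear of the wrench; I did not check the jaw reading or the wrench's tilt directly.

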